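Find the slack specimen clamp and flag it

TASK

One of the three specimen clamps on the inspection bench has gone slack: try their levers clockwise (seen from above) by pushing the ball gently with closed fingers, about 5 N and never 20 N on any clamp, until you find the one that gives, and turn that one by a good 15 degrees. Then flag it: take the marker pin from its stand, put it upright and fully home in the hole of that clamp and let go. Leave the sound clamps' levers as they were, do not turn the slack one anticlockwise, and do not disturb the other things.

Things in the scene. Friction and masses are not known exactly. Their poses are not given: they have to be found in the camera images.
- lever_a (a joint): lever of clamp a: turn of its hub in rad, 0 at the start, growing clockwise seen from above (tightening); stays where left. The slack clamp's lever gives at 0.12 N m (2 N across it at the ball) and can turn 1 rad; a sound one holds fast up to 1.5 N m (25 N at the ball) and must not be made to slip. Any clamp may be the slack one; it cannot be seen
- ball_a (a point): centre of the black ball, 18 mm across, on the end of lever a, 60 mm from the pivot axis, 62 mm above the bench, turning with the lever; a 9 mm springy rod (bends about 1 mm at the ball for each 2 N, then springs back) slopes down from it to the 24 mm wide hub, whose underside is 42 mm above the bench
- clamp_a: clamp a: aluminium block bolted down, 120 (x) x 50 (y) x 30 mm high, origin at the centre of its underside. The lever's upright pivot axis is at x -25, y 0 mm; at the start the lever points to -x, past the block's end by 25 mm. A strap, top 42 mm above the bench, lies under the hub and reaches to y +37 mm. The marker hole is at x +45 mm
- hole_a (a point): centre of the mouth of clamp a's marker hole, in the block's top, 30 mm above the bench, 70 mm from the pivot to +x: upright round hole, 14.5 mm across, 24 mm deep, 2 mm chamfer
- lever_b (a joint): lever of clamp b: turn of its hub in rad, 0 at the start, growing clockwise seen from above (tightening); stays where left. The slack clamp's lever gives at 0.12 N m (2 N across it at the ball) and can turn 1 rad; a sound one holds fast up to 1.5 N m (25 N at the ball) and must not be made to slip. Any clamp may be the slack one; it cannot be seen
- ball_b (a point): centre of the black ball, 18 mm across, on the end of lever b, 60 mm from the pivot axis, 62 mm above the bench, turning with the lever; a 9 mm springy rod (bends about 1 mm at the ball for each 2 N, then springs back) slopes down from it to the 24 mm wide hub, whose underside is 42 mm above the bench
- clamp_b: clamp b: aluminium block bolted down, 120 (x) x 50 (y) x 30 mm high, origin at the centre of its underside. The lever's upright pivot axis is at x -25, y 0 mm; at the start the lever points to -x, past the block's end by 25 mm. A strap, top 42 mm above the bench, lies under the hub and reaches to y +37 mm. The marker hole is at x +45 mm
- hole_b (a point): centre of the mouth of clamp b's marker hole, in the block's top, 30 mm above the bench, 70 mm from the pivot to +x: upright round hole, 14.5 mm across, 24 mm deep, 2 mm chamfer
- lever_c (a joint): lever of clamp c: turn of its hub in rad, 0 at the start, growing clockwise seen from above (tightening); stays where left. The slack clamp's lever gives at 0.12 N m (2 N across it at the ball) and can turn 1 rad; a sound one holds fast up to 1.5 N m (25 N at the ball) and must not be made to slip. Any clamp may be the slack one; it cannot be seen
- ball_c (a point): centre of the black ball, 18 mm across, on the end of lever c, 60 mm from the pivot axis, 62 mm above the bench, turning with the lever; a 9 mm springy rod (bends about 1 mm at the ball for each 2 N, then springs back) slopes down from it to the 24 mm wide hub, whose underside is 42 mm above the bench
- clamp_c: clamp c: aluminium block bolted down, 120 (x) x 50 (y) x 30 mm high, origin at the centre of its underside. The lever's upright pivot axis is at x -25, y 0 mm; at the start the lever points to -x, past the block's end by 25 mm. A strap, top 42 mm above the bench, lies under the hub and reaches to y +37 mm. The marker hole is at x +45 mm
- hole_c (a point): centre of the mouth of clamp c's marker hole, in the block's top, 30 mm above the bench, 70 mm from the pivot to +x: upright round hole, 14.5 mm across, 24 mm deep, 2 mm chamfer
- pin: marker pin, 60 mm tall, about 50 g; origin: centre of its foot, z up. Round stem 12 mm thick, 20 mm long, tapered foot; collar 22 mm across from 20 to 24 mm; then a flat paddle 28 (x) x 10 (y) mm from 24 to 60 mm above the foot. At the start it stands in the stand's hole. Fully home in a hole, the collar lies on the top and the foot is 20 mm below the mouth
- pin_stand: grey block 50 x 50 x 30 mm, fixed, with a hole like the clamps' in its top that holds the pin at the start, foot 10 mm above the bench; origin: centre of its underside
- eyepiece: bystander, not to be disturbed: black microscope eyepiece standing on end, 36 mm wide, 48 mm high
- lens_jar: bystander, not to be disturbed: amber glass jar, 36 mm wide, 50 mm high
- eraser: bystander, not to be disturbed: eraser block 55 x 35 x 18 mm
- screwdriver: bystander, not to be disturbed: screwdriver lying, 160 mm long
- brush: bystander, not to be disturbed: brush lying, 170 mm long
- dish: bystander, not to be disturbed: white dish, 84 mm wide, 25 mm high
Mind the look-alikes: they are no part of the job. What is shaped like the clamp_a but blue or orange is not meant. What is shaped like the clamp_b but red is not meant.

How it is judged (in metres and radians):
On the way, in this order (a step that is already met when the one before it is completed fails the run):
1. the slack clamp's lever has been found and turned clockwise by at least 0.2 rad (a sound one cannot turn so far) (value of joint any of lever_a, lever_b, lever_c above 0.2 rad), for 0.2 s.
2. after that, the marker pin stands upright and fully home in the hole of the clamp whose lever gave (((value of joint lever_a above 0.2 rad and horizontal distance between pin and hole_a below 0.005 m and z of pin in the frame of hole_a below -0.0165 m) or (value of joint lever_b above 0.2 rad and horizontal distance between pin and hole_b below 0.005 m and z of pin in the frame of hole_b below -0.0165 m) or (value of joint lever_c above 0.2 rad and horizontal distance between pin and hole_c below 0.005 m and z of pin in the frame of hole_c below -0.0165 m)) and angle between pin's own z axis and vertical below 0.15 rad), for 0.2 s.
At the end, for the whole second after the job is handed in: The released pin rests in the hole of the slack clamp, within 5 mm of its axis, foot 16.5 mm or more below the mouth, within 0.15 rad of upright; that lever is turned clockwise by over 0.2 rad; the other two levers are within 0.06 rad of their starts (all of step 2 and ((value of joint lever_b between -0.06 and 0.06 rad and value of joint lever_c between -0.06 and 0.06 rad) or (value of joint lever_a between -0.06 and 0.06 rad and value of joint lever_c between -0.06 and 0.06 rad) or (value of joint lever_a between -0.06 and 0.06 rad and value of joint lever_b between -0.06 and 0.06 rad)) and linear speed of pin below 0.01 m/s); the robot touches nothing.
It fails at once if the fingers press on a clamp or its lever with over 20 N (contact force between the fingers and clamp_a above 20 N or contact force between the fingers and clamp_b above 20 N or contact force between the fingers and clamp_c above 20 N).
It fails at once if a lever is turned anticlockwise by more than 0.15 rad (value of joint any of lever_a, lever_b, lever_c below -0.15 rad).
It fails at once if a bystander is moved by more than 30 mm or tipped over (distance of any of eyepiece, lens_jar, eraser, screwdriver, brush, dish from where it was at the start of the episode above 0.03 m or angle between any of eyepiece, lens_jar, dish's own z axis and vertical above 0.5 rad).
It also fails if it takes over 61 s, if anything falls off the work surface, if the arm or the gripper's body presses on something with over 40 N, if the wrist force passes 120 N, or if a joint passes its speed limit or range.

ROBOT

A 6-joint arm with a two-finger parallel gripper is mounted at the origin on the work surface. World frame = base frame: x ahead of the robot, y to its left, z up, the work surface at z = 0. Lengths are in mm, angles in rad, forces in N, time in s.
With the tool pointing down it reaches from about 350 to 800 mm from the base axis. Payload 7.3 kg.
Tool frame: the origin (TCP) lies midway between the tips of the shut fingers; the grasp point (between the pads) lies 19 mm behind it; z points along the fingers, y is the line along which they close (so a half turn about z gives the same grasp; the last joint's range is limited). The gripper opens to 85 mm and grips with 20 to 120 N. Pads are 22 mm wide; open, the fingers measure 114 mm over their backs; the gripper's body (76 mm by 85 mm) begins 54 mm behind the grasp point. The pads swing forward as they close: fully open they stand 13 mm farther back than shut.
Start: joints at [1.171, 0.342, 1.524, -0, 1.275, -0.146], TCP at [131.803, 508.205, 231.322] pointing down, gripper open.
Joint ranges: [-2.53, 2.53], [-0.77, 2.02], [0.04, 2.7], [-1, 4.14], [0.28, 2.66], [-3.11, 3.11]. Speed limits (rad/s): [2.57, 2.57, 3.14, 3.14, 3.14, 3.14].

INTERFACE

Orientations are given as a unit quaternion [w, x, y, z].
In Python, from cell import sense, imaging, arm gives the robot as it stands. The module is installed in compiled form; this text tells all that it offers.
- The arm moves only by the shell command python3 -m creep 'ROWS' [FORCE]. ROWS is JSON, a list of rows, each a list of 7 numbers: the opening, from 0 (shut) to 1 (fully open), then the shift along the tool's x, y, z in m, then the turn, a rotation vector about the tool's x, y, z in rad. A call has 1 to 5 rows; each row is the pose to reach, as a shift and turn from the pose commanded when the call began, along the tool's axes at that moment; what a row does not reach only later rows make up. A row lasts 1/12 s, in which the tool goes at most 41.7 mm and 7.16 degrees, less where a joint would pass 70% of its speed; a pose out of reach is approached as far as the arm can. A call with a gripper value outside its range is refused whole. The fingers move at their own pace and stop on an object; FORCE is the grip in N (left out, the last holds). Time passes only in rows, so rows that repeat a pose let the fingers close. It gives the time, the measured TCP pose, the force, the opening and the grip force at its end, in the units of the state.
- sense(): the state, without advancing time (a new reading comes with each control period).
- imaging.camera(name): name is "side" or "top" or "wrist"; returns a dict with "pixels" (480x640x3 uint8, red, green, blue), "mtx" (3x3 intrinsics, pixels), "world_to_cam" (4x4, takes a point from world to camera coordinates). Camera axes: x right, y down, z forward; pixel columns grow to the right and rows downward; lengths in mm; the calibration is good to about 2 mm. A picture is of the moment at which its call begins. There is no depth.
- arm.finish_job(): hands the job in; it is judged then, once.
The state is a dict: "t": time; "q": joint angles; "dq": joint speeds; "joint_torque": joint torques, N m; "tool_pos": TCP position; "tool_rot": TCP orientation; "wrist_force": force on the tool from outside, world axes, zero at the start; "moment": the same for the moment, N m; "finger_gap": finger opening in mm; "grip_force": force on a finger pad.
Only numpy, scipy, OpenCV 4.12 (cv2) and the standard library are available. Lean on these libraries where they do the work, as an engineer would, in place of code of your own. Each camera call takes 0.05 s, during which the arm holds its last target. There are 200 camera calls.

## Working session

There is one attempt and no reset: what is moved stays moved. The work goes in short steps, Python scripts to look and compute and a shell command to move; the robot and the scene stay as the last step left them, time stands still between calls to the robot, and variables do not carry over. Pictures are saved under pics/ and viewed, at most 10 in all, crops included, and the job is handed in when it is done.

```bash
mkdir -p pics; cat > h.py <<'E'
import numpy as np, cv2
from cell import sense, imaging, arm
def cam(n,save=None):
    c=imaging.camera(n); p=c["pixels"][:,:,::-1].copy()
    if save: cv2.imwrite("pics/"+save,p)
    np.savez("cam_%s.npz"%n,p=p,K=c["mtx"],T=c["world_to_cam"])
    return p,np.array(c["mtx"]),np.array(c["world_to_cam"])
def load(n):
    d=np.load("cam_%s.npz"%n); return d["p"],d["K"],d["T"]
def ray(K,T,u,v):
    R=T[:3,:3];o=-R.T@T[:3,3];d=R.T@np.linalg.inv(K)@[u,v,1.];return o,d
def onz(K,T,u,v,z):
    o,d=ray(K,T,u,v);return o+d*(z-o[2])/d[2]
def proj(K,T,P):
    c=T[:3,:3]@np.array(P,float)+T[:3,3];u=K@c;return u[:2]/u[2]
E
python3 - <<'E'
from h import *
p,K,T=cam("top","top1.png"); print(K,T)
p,K,T=cam("side","side1.png"); print(K,T)
s=sense();print(s)
E
```

```text
[[621.35908554   0.         322.80675673]
 [  0.         621.35908554 236.12167707]
 [  0.           0.           1.        ]] [[-1.77305534e-03 -9.99987645e-01 -4.64393607e-03  7.21814105e+00]
 [-9.97929023e-01  2.06797424e-03 -6.42914327e-02  5.33642211e+02]
 [ 6.43002419e-02  4.52032632e-03 -9.97920360e-01  1.80060193e+03]
 [ 0.00000000e+00  0.00000000e+00  0.00000000e+00  1.00000000e+00]]
[[477.95128803   0.         317.35996414]
 [  0.         477.95128803 238.55120742]
 [  0.           0.           1.        ]] [[-9.66057987e-01 -2.57703801e-01 -1.79085560e-02  5.10837317e+02]
 [-1.43127942e-01  5.91679044e-01 -7.93366436e-01  1.17777755e+02]
 [ 2.15049663e-01 -7.63874767e-01 -6.08480881e-01  9.40167808e+02]
 [ 0.00000000e+00  0.00000000e+00  0.00000000e+00  1.00000000e+00]]
{'t': 0.1, 'q': array([ 1.17099681e+00,  3.42652562e-01,  1.52488331e+00, -1.40421937e-06,
        1.27537728e+00, -1.45969104e-01]), 'dq': array([-1.86771956e-03, -3.46464027e-04, -2.34113731e-03, -2.61891820e-03,
        9.46493955e-05,  5.37708092e-04]), 'joint_torque': array([ 3.03601155e-03, -4.34439218e+01, -2.46489358e+01, -1.23864106e-05,
        4.66374287e-03, -2.52420642e-05]), 'tool_pos': array([131.66692772, 507.8777574 , 230.70902194]), 'tool_rot': array([-1.77297871e-04,  1.26574536e-01,  9.91956880e-01, -6.36001957e-04]), 'wrist_force': array([ 0.3878925 , -0.31901546, -0.16395435]), 'moment': array([0.04312589, 0.01040644, 0.04104731]), 'grip_force': 0.0, 'finger_gap': 85.50354450812871}
```

View pics/top1.png

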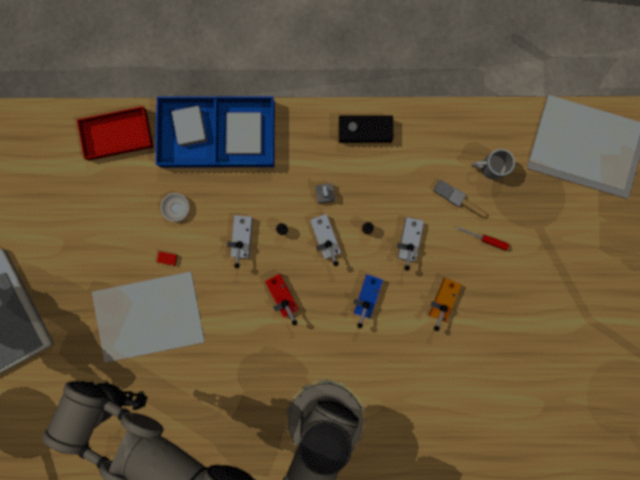

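View pics/side1.png

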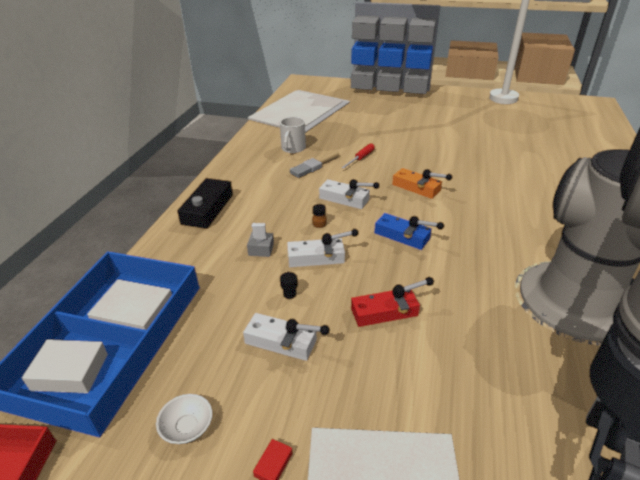

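Top view: aluminium clamps at (240,240), (325,237) and (411,242). The look-alikes are red (283,297), blue (369,297) and orange (445,300), which the description excludes by colour. The pin and stand are at (325,192), the eyepiece and jar at (282,229) and (367,228). The side view agrees. I'll confirm in an enlarged crop and measure.

```bash
python3 - <<'E'
from h import *
p,K,T=load("top")
cv2.imwrite("pics/crop1.png",cv2.resize(p[175:285,215:435],None,fx=3.6,fy=3.6,interpolation=cv2.INTER_CUBIC))
h=cv2.cvtColor(p,cv2.COLOR_BGR2HSV)
m=((h[...,1]<60)&(h[...,2]>110)).astype(np.uint8)*255
m[:205]=0;m[275:]=0;m[:,:215]=0;m[:,435:]=0
m=cv2.morphologyEx(m,cv2.MORPH_CLOSE,np.ones((5,5)))
for c in cv2.findContours(m,0,2)[0]:
    if cv2.contourArea(c)<150: continue
    r=cv2.minAreaRect(c); b=cv2.boxPoints(r)
    print(r[0],cv2.contourArea(c)); print(np.array([onz(K,T,*q,30)[:2] for q in b]).round(0).tolist(),onz(K,T,*r[0],30).round(0))
k=(h[...,2]<45).astype(np.uint8)*255; k[:205]=0;k[280:]=0;k[:,:215]=0;k[:,435:]=0
n,l,s,ce=cv2.connectedComponentsWithStats(k)
for i in range(1,n):
    if s[i,4]>8: print(ce[i].round(1),s[i],onz(K,T,*ce[i],62).round(0))
E
```

```text
(412.2529296875, 231.11175537109375) 379.0
[[516.0, -221.0], [589.0, -238.0], [578.0, -286.0], [505.0, -269.0]] [ 547. -254.   30.]
(240.95901489257812, 228.9508514404297) 402.5
[[517.0, 272.0], [596.0, 266.0], [591.0, 216.0], [513.0, 223.0]] [554. 244.  30.]
(322.5893859863281, 230.3819580078125) 417.5
[[583.0, 46.0], [600.0, -3.0], [517.0, -32.0], [500.0, 17.0]] [550.   7.  30.]
[367.7 227.8] [363 223  11  11  89] [ 554. -122.   62.]
[281.8 228.8] [277 224  11  11  89] [552. 123.  62.]
[327.  244.3] [323 241   9   7  41] [507.  -6.  62.]
[238.3 244.6] [234 242   9   6  40] [507. 247.  62.]
[408.2 246.7] [402 245  12   5  46] [ 500. -237.   62.]
[236.6 265.2] [235 263   4   5  14] [448. 251.  62.]
[335.5 263. ] [334 262   4   3  12] [454. -30.  62.]
[406.6 267.4] [405 266   4   4  13] [ 441. -232.   62.]
```

View pics/crop1.png

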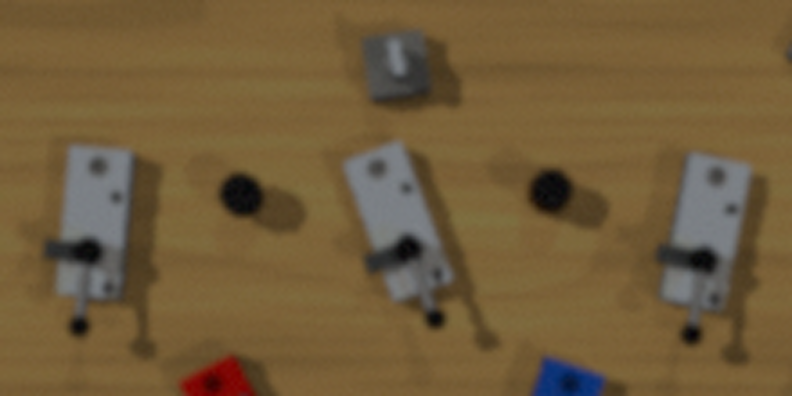

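The crop confirms three plain aluminium clamps. Balls are at crop (79,326), (434,319), (691,334), holes at the far ends (98,165), (377,167), (716,176), and the pin's paddle lies roughly along world x. Next I'll approach the left clamp for a wrist view.

```bash
cat >> h.py <<'E'
from scipy.spatial.transform import Rotation as Ro
def togo(P,yaw=180.,ref=None):
    "tool-frame shift (m) and turn to reach world TCP P, pointing down, tool x at yaw deg"
    s=sense();q=s["tool_rot"];R=Ro.from_quat([q[1],q[2],q[3],q[0]])
    y=np.radians(yaw);X=np.array([np.cos(y),np.sin(y),0]);Z=np.array([0,0,-1.]);G=Ro.from_matrix(np.c_[X,np.cross(Z,X),Z])
    print("shift",(R.inv().apply(np.array(P)-s["tool_pos"])/1000).round(4).tolist(),"turn",(R.inv()*G).as_rotvec().round(4).tolist(),"pos",s["tool_pos"].round(1),"F",s["wrist_force"].round(2),"t",s["t"])
E
python3 -c "
from h import *
togo([420,235,230])"
```

```text
shift [-0.3476, -0.1917, 0.0009] turn [-0.0013, -0.0004, -0.2538] pos [131.7 507.9 230.7] F [ 0.39 -0.32 -0.16] t 0.1
```

```bash
r='[0,-0.174,-0.096,0,0,0,0]'; python3 -m creep '[[0,-0.174,-0.096,0,0,0,0],[0,-0.174,-0.096,0,0,0,0],[0,-0.174,-0.096,0,0,0,0],[0,-0.174,-0.096,0,0,0,0],[0,-0.174,-0.096,0,0,0,0]]' 20
python3 -m creep '[[0,-0.174,-0.096,0,0,0,-0.1],[0,-0.174,-0.096,0,0,0,-0.2],[0,-0.174,-0.096,0,0,0,-0.254],[0,-0.174,-0.096,0,0,0,-0.254],[0,-0.174,-0.096,0,0,0,-0.254]]'
python3 - <<'E'
from h import *
p,K,T=cam("wrist","w1.png");print(K,T);togo([420,235,230])
E
```

```text
t: 0.52
tool_pos: [277.5, 369.4, 231.1]
tool_rot: [0.0, 0.127, 0.992, -0.0]
wrist_force: [0.7, 0.6, 1.0]
finger_gap: 25.7
grip_force: 0.0
t: 0.93
tool_pos: [421.8, 232.9, 231.1]
tool_rot: [-0.0, 0.0, 1.0, -0.0]
wrist_force: [0.9, 1.1, 0.0]
finger_gap: 0.2
grip_force: 0.0
[[351.11047136   0.         322.84222933]
 [  0.         351.11047136 239.4255309 ]
 [  0.           0.           1.        ]] [[ 8.80285920e-04  9.99999245e-01 -8.57498155e-04 -2.32479483e+02]
 [ 9.51805138e-01 -5.74863951e-04  3.06702869e-01 -4.40475934e+02]
 [ 3.06702144e-01 -1.08615737e-03 -9.51804925e-01  2.51606970e+02]
 [ 0.00000000e+00  0.00000000e+00  0.00000000e+00  1.00000000e+00]]
shift [0.0061, 0.0057, 0.001] turn [-0.0026, 0.0028, -0.0036] pos [426.1 229.3 231. ] F [ 5.02 -3.98  0.31] t 0.9833
```

View pics/w1.png

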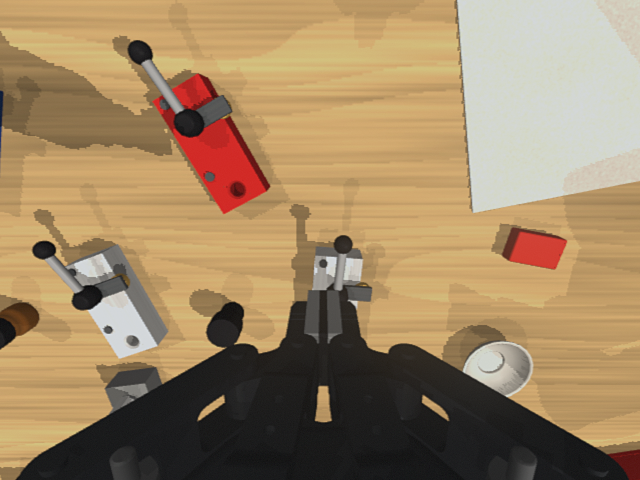

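Wrist view (up = towards the robot, right = +y): ball L is at (343,244), clamp M's ball at (44,250) and its hole at (132,341). The arm was still settling, so I'll retake and measure.

```bash
cat >> h.py <<'E'
def darkspots(p,K,T,z,box,thr=50,amin=40,amax=3000):
    g=p.max(2);x0,y0,x1,y1=box;k=np.zeros(g.shape,np.uint8);k[y0:y1,x0:x1]=(g[y0:y1,x0:x1]<thr)
    n,l,s,ce=cv2.connectedComponentsWithStats(k)
    for i in range(1,n):
        if amin<s[i,4]<amax: print(ce[i].round(1),s[i,2:],onz(K,T,*ce[i],z).round(1))
E
python3 - <<'E'
from h import *
cam("wrist");p,K,T=cam("wrist","w2.png")
darkspots(p,K,T,62,(20,220,400,280))
g=cv2.medianBlur(p,3); print("hole M")
darkspots(p,K,T,30,(122,330,142,352),thr=130,amin=15)
togo([420,235,230])
E
```

```text
[343.2 240.9] [ 17  17 137] [446.4 249.5  62. ]
[ 45.4 248.8] [ 22  17 295] [452.7 -31.3  62. ]
hole M
[134.4 339.7] [12 11 95] [573.7  15.6  30. ]
shift [0.0017, 0.0018, 0.0007] turn [-0.0004, -0.001, -0.0044] pos [421.7 233.1 230.7] F [-0.82  1.12 -0.35] t 1.0833
```

L ball is (446,249.5). M ball (452.7,-31.3) to hole M (573.7,15.6) measures 129.8 mm against the expected 130, so the measurement holds. I'll descend on the -y side of ball L.

```bash
python3 -m creep '[[0,-0.024,-0.021,0,0,0,0],[0,-0.024,-0.021,0.04,0,0,0],[0,-0.024,-0.021,0.08,0,0,0],[0,-0.024,-0.021,0.12,0,0,0],[0,-0.024,-0.021,0.15,0,0,0]]'
python3 -m creep '[[0,0,0,0.02,0,0,0],[0,0,0,0.028,0,0,0],[0,0,0,0.028,0,0,0],[0,0,0,0.028,0,0,0]]'
python3 -m creep '[[0,0,0.003,0,0,0,0],[0,0,0.006,0,0,0,0],[0,0,0.008,0,0,0,0],[0,0,0.008,0,0,0,0]]'
```

```text
t: 1.5
tool_pos: [442.1, 214.6, 78.6]
tool_rot: [-0.001, -0.001, 1.0, -0.0]
wrist_force: [0.3, 0.1, -0.4]
finger_gap: -0.4
grip_force: 0.0
t: 1.83
tool_pos: [444.4, 214.8, 53.9]
tool_rot: [0.0, -0.001, 1.0, 0.0]
wrist_force: [0.4, 0.3, 0.3]
finger_gap: -0.1
grip_force: 0.0
t: 2.17
tool_pos: [444.9, 222.7, 54.2]
tool_rot: [0.001, -0.0, 1.0, 0.0]
wrist_force: [-0.1, -0.0, -0.4]
finger_gap: -0.2
grip_force: 0.0
```

```bash
for i in 1 2 3; do python3 -m creep '[[0,0,0.001,0,0,0,0],[0,0,0.002,0,0,0,0],[0,0,0.002,0,0,0,0]]' | egrep 'tool_pos|force: \['; done
```

```text
tool_pos: [444.5, 224.1, 53.4]
wrist_force: [0.4, 0.7, -0.7]
tool_pos: [444.5, 226.1, 53.3]
wrist_force: [-0.7, -0.8, 1.2]
tool_pos: [444.5, 228.2, 53.3]
wrist_force: [-0.2, 0.1, -0.7]
```

```bash
for i in 1 2 3; do python3 -m creep '[[0,0,0.001,0,0,0,0],[0,0,0.0015,0,0,0,0],[0,0,0.0015,0,0,0,0]]' | egrep 'tool_pos|force: \['; done
```

```text
tool_pos: [444.4, 229.6, 53.3]
wrist_force: [-0.5, -0.2, -1.0]
tool_pos: [444.4, 230.8, 53.2]
wrist_force: [0.0, -2.5, -0.5]
tool_pos: [444.3, 232.1, 53.2]
wrist_force: [-0.1, -4.9, -0.3]
```

Ball L resists with 4.9 N at only 2.4 mm of rod bend and does not give, so L is sound. Back off and go to M, with the tool turned 21° to match the clamp.

```bash
python3 -m creep '[[0,0,0,0,0,0,0],[0,0,-0.014,0,0,0,0],[0,0,-0.014,-0.03,0,0,0],[0,0,-0.014,-0.06,0,0,0]]'|egrep 'tool_pos|force: \['
python3 -m creep '[[0,-0.01,-0.2,0,0,0,0],[0,-0.01,-0.2,0,0,0,0],[0,-0.01,-0.2,0,0,0,0],[0,-0.01,-0.2,0,0,0,0],[0,-0.01,-0.2,0,0,0,0]]' |egrep 'tool_pos'
python3 -m creep '[[0,-0.01,-0.077,0,0,0,-0.1],[0,-0.01,-0.077,0,0,0,-0.2],[0,-0.01,-0.077,0,0,0,-0.3],[0,-0.01,-0.077,0,0,0,-0.37],[0,-0.01,-0.077,0,0,0,-0.37]]'|egrep 'tool_pos'
python3 - <<'E'
from h import *
cam("wrist");p,K,T=cam("wrist","w3.png")
for b in [(452.7,-31.3,62),(441,-232,62),(573.7,15.6,30)]: print(proj(K,T,b))
togo([463.6,-59.3,52],201.2)
E
```

```text
tool_pos: [443.4, 218.2, 112.8]
wrist_force: [1.3, -0.4, -0.2]
tool_pos: [454.8, 16.6, 113.7]
tool_pos: [464.9, -59.0, 113.4]
[373.14084941 263.94673392]
[ 30.04120737 116.4206318 ]
[360.90670293 400.51036709]
shift [0.0015, -0.0007, 0.0614] turn [0.0002, 0.0008, -0.0022] pos [464.7 -58.2 113.4] F [-0.06 -1.02 -0.48] t 4.9333
```

View pics/w3.png

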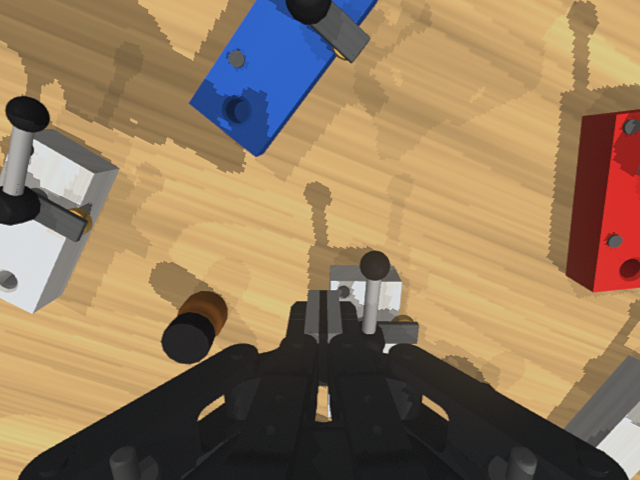

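Ball M appears at (374,266), against a prediction of (373,264). Ball R is at (28,114), against (30,116). The positions hold, so descend and push M.

```bash
python3 -m creep '[[0,0.0015,0,0.03,0,0,0],[0,0.0015,0,0.055,0,0,0],[0,0.0015,0,0.061,0,0,0],[0,0.0015,0.003,0.061,0,0,0],[0,0.0015,0.006,0.061,0,0,0]]'|egrep 'tool_pos|force: \['
for i in 1 2 3 4 5; do python3 -m creep '[[0,0,0.001,0,0,0,0],[0,0,0.0015,0,0,0,0],[0,0,0.0015,0,0,0,0]]' | egrep 'tool_pos|force: \['; done
```

```text
tool_pos: [461.3, -53.0, 52.8]
wrist_force: [0.3, 0.8, 0.3]
tool_pos: [461.1, -51.9, 53.3]
wrist_force: [-0.3, -0.3, 0.1]
tool_pos: [460.2, -50.7, 52.7]
wrist_force: [0.7, -0.9, -0.1]
tool_pos: [459.6, -49.5, 52.5]
wrist_force: [0.6, -1.5, 1.6]
tool_pos: [458.8, -47.8, 52.3]
wrist_force: [0.2, -2.8, 2.2]
tool_pos: [458.2, -46.3, 52.3]
wrist_force: [0.0, -1.9, 3.2]
```

```bash
python3 - <<'E'
from h import *
for i in range(2):
    p,K,T=cam("wrist"); s=sense(); print(s["wrist_force"].round(2),s["moment"].round(3),s["tool_pos"].round(1))
b=proj(K,T,(452.7,-31.3,62)); print(b); x,y=b.astype(int)
cv2.imwrite("pics/w4.png",cv2.resize(p[y-90:y+110,x-110:x+110],None,fx=3,fy=3))
darkspots(p,K,T,62,(x-40,y-40,x+60,y+30))
E
```

```text
[-0.81 -1.91  1.62] [-0.249 -0.039  0.044] [458.2 -46.4  52.3]
[ 0.18 -1.36  1.99] [-0.26  -0.013  0.033] [458.2 -46.4  52.3]
[360.52535088 320.86351087]
[347. 329.] [  73   59 1739] [458.5 -35.2  62. ]
[401.9 347.1] [30  5 79] [458.2  -9.   62. ]
```

View pics/w4.png

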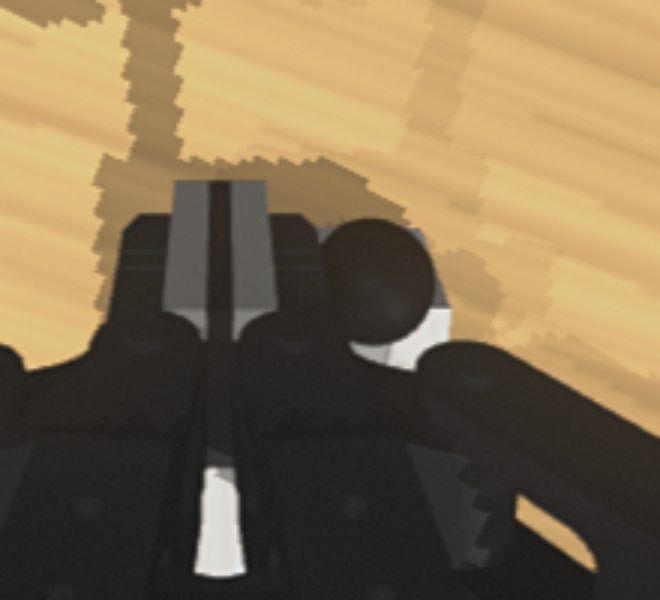

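The ball M centre has moved to (376,324) from the predicted rest position (360,321), about 5 mm at just 2 N. M is the slack clamp, so I keep pushing gently along the arc.

```bash
for i in 1 2 3 4; do python3 -m creep '[[0,0,0.001,0,0,0,0],[0,-0.0005,0.002,0,0,0,0],[0,-0.0005,0.003,0,0,0,0],[0,-0.001,0.004,0,0,0,0],[0,-0.001,0.005,0,0,0,0]]' | egrep '^t:|tool_pos|force: \['; done
python3 - <<'E'
from h import *
cam("wrist");p,K,T=cam("wrist")
piv=np.array([452.7+.932*60,-31.3+.362*60]);a=np.radians(21.2)
for th in (.2,.3,.4): d=a+np.pi-th; P=piv+60*np.array([np.cos(d),np.sin(d)]);print(th,P.round(1),proj(K,T,(*P,62)))
cv2.imwrite("pics/w5.png",p[230:480,200:560])
E
```

```text
t: 7.12
tool_pos: [457.2, -41.3, 52.2]
wrist_force: [-0.7, -3.1, 0.0]
t: 7.53
tool_pos: [456.5, -36.3, 52.3]
wrist_force: [0.8, -2.2, 0.5]
t: 7.95
tool_pos: [455.6, -31.3, 52.3]
wrist_force: [0.9, -2.0, -0.3]
t: 8.37
tool_pos: [454.9, -26.3, 52.3]
wrist_force: [1.5, -1.8, 0.0]
0.2 [449.5 -19.7] [341.88190156 314.55351305]
0.3 [448.8 -13.8] [355.32323795 317.6031606 ]
0.4 [448.6  -7.8] [368.22217908 321.80124415]
```

View pics/w5.png

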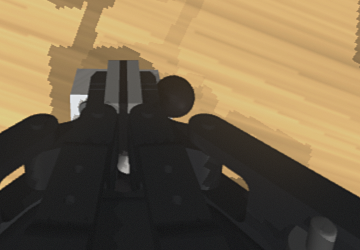

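Ball M is now at (376,326), about 0.43 rad turned, which is done. Back off, lift, and go beyond the pin to view it.

```bash
python3 -m creep '[[0,0,-0.01,0,0,0,0],[0,0,-0.015,-0.03,0,0,0],[0,0,-0.015,-0.07,0,0,0],[0,0,-0.015,-0.11,0,0,0],[0,0,-0.015,-0.148,0,0,0]]'|egrep 'tool_pos|force: \['
python3 - <<'E'
from h import *
p,K,T=load("top");print(onz(K,T,325,192,50))
P=onz(K,T,325,192,50)
togo([P[0]+60,P[1],200],201.2)
E
```

```text
tool_pos: [459.7, -40.6, 202.1]
wrist_force: [1.1, -0.6, 0.3]
[ 6.59115575e+02 -5.11854824e-01  5.00000000e+01]
shift [-0.2564, -0.0564, 0.0019] turn [0.001, -0.0006, -0.0001] pos [459.7 -40.6 202.1] F [ 1.09 -0.61  0.27] t 8.8833
```

```bash
python3 -m creep '[[0.5,-0.2,-0.044,0,0,0,0],[0.5,-0.2,-0.044,0,0,0,0],[0.5,-0.2,-0.044,0,0,0,0],[0.5,-0.2,-0.044,0,0,0,0],[0.5,-0.2,-0.044,0,0,0,0]]'|egrep 'tool_pos'
python3 -m creep '[[0.5,-0.056,-0.012,0,0,0,0],[0.5,-0.056,-0.012,0,0,0,0],[0.5,-0.056,-0.012,0,0,0,0],[0.5,-0.056,-0.012,0,0,0,0]]'|egrep 'tool_pos'
python3 - <<'E'
from h import *
cam("wrist");p,K,T=cam("wrist","w6.png")
print(proj(K,T,(659,-.5,70)),proj(K,T,(573.7,15.6,30)))
darkspots(p,K,T,30,(250,60,420,240),thr=130,amin=15)
togo([659,0,200],201.2)
E
```

```text
tool_pos: [664.3, -9.0, 200.1]
tool_pos: [718.9, -0.2, 198.5]
[350.96035593 160.1914544 ] [406.25080467  62.22507605]
[383.5  79. ] [ 51  27 220] [591.7   3.6  30. ]
[408.7  64.7] [ 9 13 73] [574.6  18.2  30. ]
[333.8 144.1] [ 38  54 916] [653.9 -15.3  30. ]
shift [0.0549, 0.0218, 0.0001] turn [0.0008, -0.0013, -0.0001] pos [ 7.181e+02 -4.000e-01  2.001e+02] F [-0.95  0.08  0.16] t 9.7333
```

View pics/w6.png

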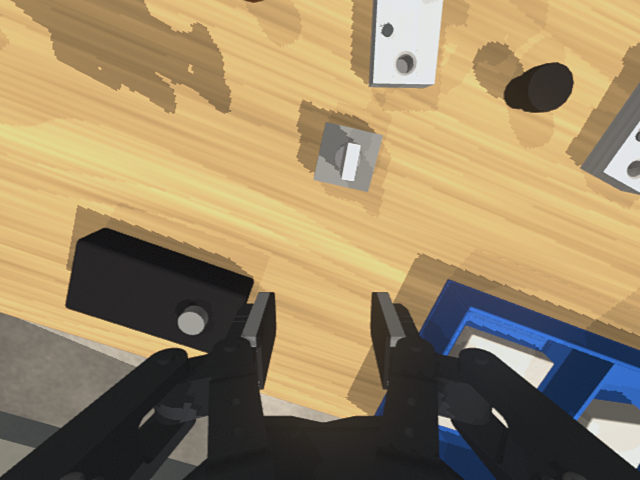

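Pin paddle top is at (350,162) and hole M at (405,64), against a predicted (406,62). I'll measure the paddle.

```bash
python3 - <<'E'
from h import *
p,K,T=load("wrist")
m=np.zeros(p.shape[:2],np.uint8);m[130:195,335:368]=(p[130:195,335:368].min(2)>185)*255
c=max(cv2.findContours(m,0,2)[0],key=cv2.contourArea);r=cv2.minAreaRect(c)
print(r); print(np.array([onz(K,T,*q,70)[:2] for q in cv2.boxPoints(r)]).round(1).tolist(),onz(K,T,*r[0],70))
b=cv2.cvtColor(p,cv2.COLOR_BGR2HSV)
m=((b[...,1]<35)).astype(np.uint8)*255;k=np.zeros_like(m);k[115:205,305:390]=m[115:205,305:390]
k=cv2.morphologyEx(k,cv2.MORPH_OPEN,np.ones((3,3)));c=max(cv2.findContours(k,0,2)[0],key=cv2.contourArea);r=cv2.minAreaRect(c)
print("stand",r,np.array([onz(K,T,*q,30)[:2] for q in cv2.boxPoints(r)]).round(1).tolist(),onz(K,T,*r[0],30))
# hole M: brightness contrast on clamp top
m=np.zeros(p.shape[:2],np.uint8);m[50:80,390:422]=(p[50:80,390:422].max(2)<205)*255
for c in cv2.findContours(m,0,2)[0]:
    if len(c)>=5 and cv2.contourArea(c)>50: e=cv2.fitEllipse(c);print("hole",e,onz(K,T,*e[0],30))
E
```

```text
((350.9015197753906, 161.7669677734375), (12.910736083984375, 36.907859802246094), 10.784297943115234)
[[674.7, -2.2], [647.8, -7.6], [645.9, 2.0], [672.9, 7.6]] [ 6.60101713e+02 -9.07254873e-02  7.00000000e+01]
stand ((347.3211975097656, 156.8448486328125), (57.265968322753906, 58.825740814208984), 12.87500286102295) [[688.5, -21.5], [639.4, -28.2], [631.8, 20.0], [681.1, 29.2]] [ 6.59646499e+02 -3.18656541e-01  3.00000000e+01]
hole ((405.737548828125, 63.18637466430664), (19.565839767456055, 23.435714721679688), 23.731657028198242) [574.48418657  15.51437218  30.        ]
```

Paddle measures 27.5 x 9.8 mm, centred at (660.1,-0.1) and concentric with the stand, yaw 11.4°. Hole M is (574.1,15.5). I'll move over the pin.

```bash
python3 -m creep '[[0.5,0.03,0.0115,0.02,0,0,0.1],[0.5,0.054,0.0213,0.04,0,0,0.171],[0.5,0.054,0.0213,0.08,0,0,0.171],[0.5,0.054,0.0213,0.1,0,0,0.171],[0.5,0.054,0.0213,0.1,0,0,0.171]]'|egrep 'tool_pos'
python3 - <<'E'
from h import *
cam("wrist");p,K,T=cam("wrist","w7.png");print(proj(K,T,(660.1,-.1,70)))
togo([660.1,-.1,39],191.4)
E
```

```text
tool_pos: [656.7, 0.3, 96.4]
[322.601481   284.26198273]
shift [0.0006, -0.0, 0.0624] turn [0.0001, 0.0002, -0.0002] pos [660.6   0.  101.4] F [ 0.37  0.94 -0.12] t 10.25
```

```bash
python3 -m creep '[[0.5,0.0005,0,0.03,0,0,0],[0.5,0.0005,0,0.05,0,0,0],[0.5,0.0005,0,0.062,0,0,0],[0.5,0.0005,0,0.062,0,0,0],[0.5,0.0005,0,0.062,0,0,0]]'|egrep 'tool_pos|force'
python3 -m creep '[[0,0,0,0,0,0,0],[0,0,0,0,0,0,0],[0,0,0,0,0,0,0],[0,0,0,0,0,0,0],[0,0,0,0,0,0,0]]' 40
```

```text
tool_pos: [661.3, 0.1, 39.7]
wrist_force: [-0.2, 0.3, 0.0]
grip_force: 0.0
t: 11.08
tool_pos: [661.5, 0.2, 40.0]
tool_rot: [0.001, -0.099, 0.995, -0.0]
wrist_force: [0.2, -0.4, 5.8]
finger_gap: 9.5
grip_force: 39.7
```

```bash
python3 -m creep '[[0,0,0,-0.01,0,0,0],[0,0,0,-0.025,0,0,0],[0,0,0,-0.045,0,0,0],[0,0,0,-0.06,0,0,0],[0,0,0,-0.06,0,0,0]]'|egrep 'tool_pos|force|gap'
python3 -c "
from h import *
togo([575.5,15.8,100],191.4)"
```

```text
tool_pos: [662.6, 0.2, 102.6]
wrist_force: [0.9, -0.1, 0.5]
finger_gap: 9.7
grip_force: 39.2
shift [0.0822, 0.0326, 0.002] turn [-0.0019, 0.0064, 0.0003] pos [6.626e+02 2.000e-01 1.026e+02] F [ 0.88 -0.08  0.55] t 11.5
```

```bash
python3 -m creep '[[0,0.03,0.012,0,0,0,0],[0,0.06,0.024,0,0,0,0],[0,0.082,0.0325,0,0,0,0],[0,0.082,0.0325,0,0,0,0],[0,0.082,0.0325,0,0,0,0]]'|egrep 'tool_pos|force|gap'
python3 - <<'E'
from h import *
cam("wrist");p,K,T=cam("wrist");print(proj(K,T,(574.1,15.5,30)),proj(K,T,(574.1,15.5,70)))
w=p[200:480,200:440]
s,K,T=cam("side");u=proj(K,T,(574.1,15.5,60)).astype(int);print(u,[proj(K,T,(574.1,15.5,z)).round(1).tolist() for z in(30,70,94,130)])
s=s[u[1]-60:u[1]+60,u[0]-60:u[0]+60]
cv2.imwrite("pics/w8.png",np.hstack([cv2.resize(s,(480,480),interpolation=cv2.INTER_CUBIC),cv2.resize(w,None,fx=1.3,fy=480/280)]))
togo([575.5,15.8,100],191.4)
E
```

```text
tool_pos: [572.9, 16.2, 98.2]
wrist_force: [0.7, 0.2, -0.0]
finger_gap: 9.0
grip_force: 39.2
[322.99762956 255.8797498 ] [322.97631151 282.22488338]
[294 237] [[295.0, 248.3], [294.1, 233.5], [293.6, 224.2], [292.7, 209.9]]
shift [-0.0006, 0.0001, -0.0017] turn [-0.0003, 0.0012, -0.0] pos [574.9  15.6  98.3] F [ 1.09  0.14 -0.42] t 12.0667
```

View pics/w8.png

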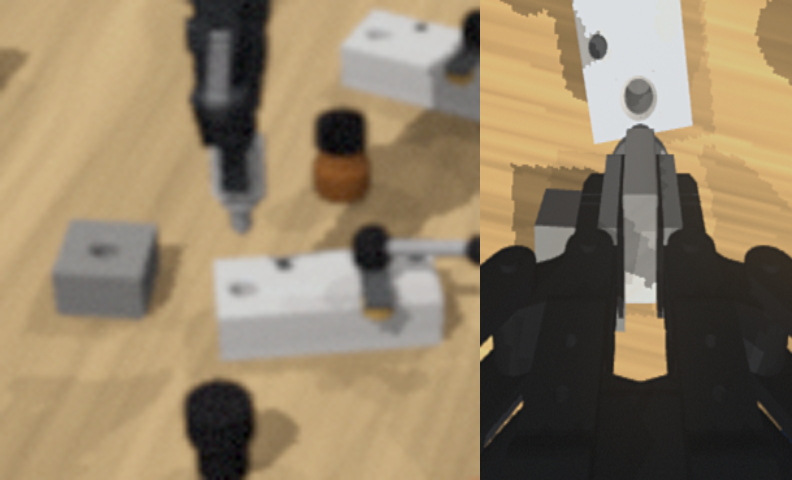

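The side view shows the pin upright, its foot at px (294,234), exactly where the model puts it at z 68. In the wrist view hole M is at (321.5,256), against a predicted (323,256). Aligned, so insert.

```bash
python3 -m creep '[[0,-0.0006,0,0.015,0,0,0],[0,-0.0006,0,0.03,0,0,0],[0,-0.0006,0,0.034,0,0,0],[0,-0.0006,0,0.034,0,0,0]]'|egrep 'tool_pos|force: \['
for i in 1 2 3; do python3 -m creep '[[0,0,0,0.002,0,0,0],[0,0,0,0.004,0,0,0],[0,0,0,0.004,0,0,0]]'|egrep 'tool_pos|force: \['; done
```

```text
tool_pos: [574.1, 15.9, 62.8]
wrist_force: [0.1, -0.4, 0.3]
tool_pos: [574.7, 16.0, 60.6]
wrist_force: [0.9, 0.1, -0.4]
tool_pos: [574.6, 16.0, 56.3]
wrist_force: [-0.4, 0.4, -1.2]
tool_pos: [574.7, 15.9, 52.1]
wrist_force: [2.9, -1.3, -1.2]
```

```bash
for i in 1 2 3; do python3 -m creep '[[0,-0.0003,0,0.002,0,0,0],[0,-0.0003,0,0.004,0,0,0],[0,-0.0003,0,0.004,0,0,0]]'|egrep 'tool_pos|force: \['; done
```

```text
tool_pos: [574.8, 16.0, 48.0]
wrist_force: [1.9, -1.4, -2.0]
tool_pos: [574.9, 16.1, 43.9]
wrist_force: [2.4, -1.6, -1.7]
tool_pos: [575.1, 16.3, 40.1]
wrist_force: [1.0, 0.1, -0.8]
```

```bash
for i in 1 2; do python3 -m creep '[[0,0,0,0.0005,0,0,0],[0,0,0,0.001,0,0,0],[0,0,0,0.001,0,0,0]]'|egrep 'tool_pos|force: \['; done
python3 -m creep '[[0.3,0,0,0,0,0,0],[0.3,0,0,0,0,0,0],[0.3,0,0,0,0,0,0],[0.3,0,0,0,0,0,0],[0.3,0,0,0,0,0,0]]'|egrep 'tool_pos|force|gap'
python3 -m creep '[[0.3,0,0,-0.01,0,0,0],[0.3,0,0,-0.03,0,0,0],[0.3,0,0,-0.06,0,0,0],[0.3,0,0,-0.1,0,0,0],[0.3,0,0,-0.14,0,0,0]]'|egrep 'tool_pos|force: \['
python3 -m creep '[[0.3,-0.04,0,0,0,0,0],[0.3,-0.08,0,0,0,0,0],[0.3,-0.1,0,0,0,0,0],[0.3,-0.1,0,0,0,0,0],[0.3,-0.1,0,0,0,0,0]]'|egrep 'tool_pos'
python3 - <<'E'
from h import *
cam("wrist");p,K,T=cam("wrist");u=proj(K,T,(574.1,15.5,70));print(u,proj(K,T,(574.1,15.5,34)))
x,y=u.astype(int);w=p[max(0,y-70):y+70,x-90:x+90]
s,K,T=cam("side");v=proj(K,T,(574.1,15.5,50)).astype(int)
s=s[v[1]-50:v[1]+50,v[0]-50:v[0]+80]
cv2.imwrite("pics/w9.png",np.hstack([cv2.resize(s,(400,308),interpolation=cv2.INTER_CUBIC),cv2.resize(w,(396,308))]));print(x,y,w.shape)
print(sense()["t"])
E
```

```text
tool_pos: [575.1, 16.3, 40.0]
wrist_force: [-1.7, -0.6, 6.5]
tool_pos: [575.2, 16.3, 40.0]
wrist_force: [-4.2, 0.7, 14.4]
tool_pos: [574.9, 16.3, 37.9]
wrist_force: [-0.2, 0.1, 0.2]
finger_gap: 25.7
grip_force: 0.0
tool_pos: [574.4, 16.3, 179.9]
wrist_force: [1.1, -0.5, 0.1]
tool_pos: [673.3, 36.2, 177.9]
[322.41105753  93.22319719] [322.47329196  97.5297748 ]
322 93 (140, 180, 3)
15.8
```

View pics/w9.png

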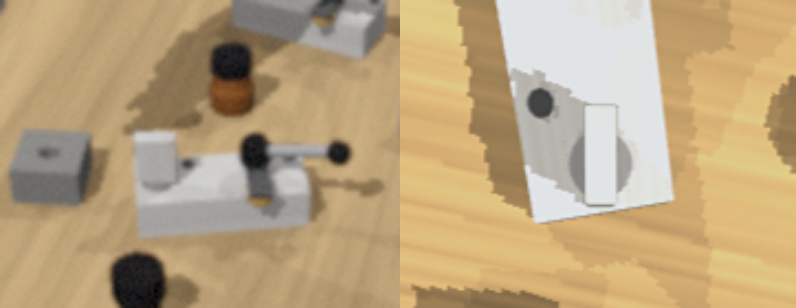

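The pin stands upright with its collar flat on M's block (side crop (157,160), wrist crop (600,155)). I'll check the levers from the top view and hand in.

```bash
python3 - <<'E'
from h import *
p,K,T=cam("top")
darkspots(p,K,T,62,(215,255,435,275),thr=45,amin=7,amax=60)
E
```

```text
[325.9 264.2] [ 5  5 19] [450.7  -2.7  62. ]
[236.6 265.1] [ 4  3 11] [448.6 251.4  62. ]
[406.7 267.3] [ 4  5 15] [ 441.4 -232.4   62. ]
```

```bash
python3 -c "
from cell import arm
print(arm.finish_job())"
```

```text
the job is handed in; nothing more can be done
None
```

The middle clamp was the slack one: I turned its lever about 0.45 rad clockwise, seated the pin upright and fully home in its hole, and handed the job in; the left clamp held at about 5 N, the right was never touched, and both their levers are unmoved.

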